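# Shut the specimen case and shoot its safety bolt

## Robot

A 7-joint arm with a two-finger parallel gripper is mounted at the origin on the work surface; the furniture and walls round the work are solid. World frame = base frame: x ahead of the robot, y to its left, z up, the work surface at z = 0. Lengths are in m, angles in degrees, forces in N, time in s.
With the tool pointing down it reaches from about 0.425 to 0.875 m from the base axis. Payload 4.7 kg.
Tool frame: the origin (TCP) lies midway between the tips of the shut fingers; the grasp point (between the pads) lies 19 mm behind it (env.grip_depth is the distance from the TCP to the grasp point, in m); z points along the fingers, y is the line along which they close (so a half turn about z gives the same grasp; the last joint's range is limited). The gripper opens to 87 mm and grips with 3 to 60 N. Pads are 19 mm wide; open, the fingers measure 117 mm over their backs; the gripper's body (75 mm by 190 mm) begins 51 mm behind the grasp point.
Start: joints at [64.922, 18.392, -4.016, 83.108, 1.295, 78.541, -3.26], TCP at [0.284, -0.585, 0.223] pointing down, gripper open.
Joint ranges: [-163.93, 163.93], [-17.29, 119.83], [-79.2, 71.16], [3.27, 140.29], [-89.18, 269.18], [5.43, 117.66], [-154.24, 154.24]. Speed limits (degrees/s): [147.25, 147.25, 180, 180, 180, 180, 180].

## Interface

Orientations are given as [roll, pitch, yaw] about the fixed x, y, z axes, in that order (R = Rz(yaw) Ry(pitch) Rx(roll)).
In Python, from cell import get_obs, optics, env, nets gives the robot as it stands.
- The arm moves only by the shell command python3 -m creep 'ROWS' [FORCE]. ROWS is JSON, a list of rows, each an object of numbers: "wx", "wy", "wz": the turn, a rotation vector about the tool's x, y, z in degrees; "tx", "ty", "tz": the shift along the tool's x, y, z in mm; "gripper": the opening, from -1 (shut) to 1 (fully open). A call has 1 to 5 rows; each row is the pose to reach, as a shift and turn from the pose commanded when the call began, along the tool's axes at that moment; what a row does not reach only later rows make up. A row lasts 1/12 s, in which the tool goes at most 41.7 mm and 7.16 degrees, less where a joint would pass 70% of its speed; a pose out of reach is approached as far as the arm can. A call with a gripper value outside its range is refused whole. The fingers move at their own pace and stop on an object; FORCE is the grip in N (left out, the last holds). Time passes only in rows, so rows that repeat a pose let the fingers close. It gives the time, the measured TCP pose, the force, the opening and the grip force at its end, in the units of the state.
- get_obs(): the state, without advancing time (a new reading comes with each control period).
- optics.read_camera(name): name is "scene" or "top"; returns (picture, depth): 384x512x3 uint8, red, green, blue; 384x512 float32, m along the optical axis (not along the pixel's ray), 0 where there is no reading.
- optics.camera_info(name): a dict with "fovy" (degrees; the focal length in pixels is half the picture's height over the tangent of half this angle, whatever the lens; pixels are square), "cx", "cy" (the principal point, pixels), "R" (3x3) and "t" (3): a world point X has camera coordinates R X + t. Camera axes: x right, y down, z forward; pixel columns grow to the right and rows downward; lengths in m; the calibration is good to about 2 mm. A picture is of the moment at which its call begins. camera_info takes no time and is no camera call.
- env.sign_off(): hands the job in; it is judged then, once.
Trained networks look in the newest picture that a camera, given by its name, has taken for a name from the list of things; names that differ only in an ending like _2 or _b are one class to them, and where a whole thing is asked for, a point or a joint stands for the part that bears it (a point fixed in the world has none). Each returns a list of dicts, best first, with "confidence" (0 to 1); they miss things now and then, are a little off and sometimes report something else, mostly with a low value. They report only what shows in the picture. A call takes as long as a camera call. They do not tell look-alikes from the thing itself.
- nets.look_for(query, camera): "point" ([x, y, z] in m, in world coordinates, good to about 4 mm: the middle of the surface that is visible of it).
- nets.place_of(query, camera): "point" ([x, y, z] in m, in world coordinates, good to about 4 mm: a listed point, or the origin of a listed thing).
The state is a dict: "time_s": time; "qpos": joint angles; "joint_velocities": joint speeds; "effort": joint torques, N m; "tool_pos": TCP position; "tool_rot": TCP orientation; "force": force on the tool from outside, world axes, zero at the start; "wrist_torque": the same for the moment, N m; "grip_width": finger opening in m; "grasp_force": force on a finger pad.
Only numpy, scipy, OpenCV 4.12 (cv2) and the standard library are available. Lean on these libraries where they do the work, as an engineer would, in place of code of your own. Each camera call takes 0.05 s, during which the arm holds its last target. There are 200 camera calls.

## Task

The specimen case on the desk is to be shut and bolted for the night. Push its lid with a fingertip until it is fully home against the end stop; then press the long spring catch down with one fingertip and, while keeping it well down, push the bolt by its upright tab all the way into the slot of the lid with the other. Then let go, so that the catch springs back up behind the bolt. Pick nothing up, and leave the two vials and the carton beside the case where they stand.

Things in the scene. Friction and masses are not known exactly. Their poses are not given: they have to be found in the camera images.
- carrier: Grey metal specimen case, fixed to the desk. Origin: centre of the underside. Its level x axis points from a lower deck near the robot (x -68 to +18 mm, top z 22) to the case proper (x +18 to +68, y -60 to +60, rim z 45 mm, red box inside); y is to the left. Deck: bolt at y +28, catch at y -30; steel guides of the bolt at x -45 and +11.5, tops z 59. Lid's end stop: y +60 to +66, up to z 60.
- lid (a joint): Opening of the lid in m: 0 = home against the end stop, at most 0.06; it starts part open. Aluminium slab 50 (x) by 120 (y) by 14 mm, z 46 to 60 mm; opens along the case's -y (right), is pushed shut along +y. About 1.5 N of friction; stays where left. In its near edge a slot 19 mm wide, 22 deep, which faces the bolt only when the lid is home.
- lid_end (a point): Centre of the lid's right-hand end face (50 mm wide in x, z 46 to 60 mm), which looks along the case's -y: the face to push. It moves with the lid; when the lid is home it is flush with the case's right end (y = -60 mm).
- bolt (a joint): Travel of the steel bolt in m along the case's +x: 0 = drawn back (start), 0.024 = fully home in the lid's slot (hard stop). About 1.5 N of friction. It cannot go more than about 1 mm unless the catch is down by more than 5 mm, nor more than 5 mm unless the lid is home.
- bolt_tab (a point): Near face of the bolt's upright tab (it looks along the case's -x; push it along +x): midway across, 80 mm above the desk. The tab is a steel block 10 mm (x, beyond this face) by 26 mm (y), standing on the bolt's bar (14 mm wide, top at z 55 mm) and reaching up to z 93 mm.
- catch (a joint): How far the spring catch is pressed down, in m: 0 = up, 0.010 = bottomed. Spring force 2.8 N at 0, 5.6 N at 0.008, 6.3 N at 0.010. Midway in its travel the bolt itself keeps a released catch down at 0.005, so hold it deeper (0.007 to 0.009) while the bolt moves; with the bolt at either end a free catch springs up to 0.
- catch_pad (a point): Centre of the top of the catch, a ribbed steel push bar 72 mm (x) by 24 mm (y), top at z 74 mm when up. It lies parallel to the bolt's travel, 58 mm to the right (-y) of the tab, from 30 mm nearer than the tab's near face to 42 mm beyond (bolt drawn back): a fingertip can slide along it while the other pushes the tab. The 33 mm gap between bar and tab is free above z 59 mm.
- vial_a: Loose glass vial with a teal cap, 25 mm across, 53 mm tall, upright, to the left of the case; origin at the centre of its underside. To be left alone.
- vial_b: Loose glass vial with a teal cap, 25 mm across, 53 mm tall, upright, to the left of the case; origin at the centre of its underside. To be left alone.
- carton: Loose orange carton, 50 x 62 x 40 mm, to the left of the case; origin at the centre of its underside. To be left alone.
Mind the look-alikes: they are no part of the job. There is more than one size of the carrier; the job needs the larger.

How it is judged (in metres and radians):
On the way, in this order (a step that is already met when the one before it is completed fails the run):
1. the lid is fully home against its end stop (value of joint lid below 0.002 m), for 0.2 s.
2. the catch is held down (deeper than 6 mm, where only a finger keeps it) while the bolt passes the middle of its travel (value of joint catch above 0.006 m and value of joint bolt between 0.007 and 0.018 m), for 0.04 s.
At the end, for the whole second after the job is handed in: The lid is home (within 3 mm), the bolt is home (at least 21.5 of its 24 mm), the catch has sprung back up (within 1.5 mm), and the vials and the carton stand within 20 mm of where they were (value of joint lid below 0.003 m and value of joint bolt above 0.0215 m and value of joint catch below 0.0015 m and distance of each of vial_a, vial_b, carton from where it was at the start of the episode below 0.02 m); the robot touches nothing.
It fails at once if a vial or the carton is lifted, carried, shoved or knocked over (distance of any of vial_a, vial_b, carton from where it was at the start of the episode above 0.02 m or angle between any of vial_a, vial_b's own z axis and vertical above 0.5 rad).
It also fails if it takes over 42 s, if anything falls off the work surface, if the arm or the gripper's body presses on something with over 40 N, if the wrist force passes 120 N, or if a joint passes its speed limit or range.

## Working session

There is one attempt and no reset: what is moved stays moved. The work goes in short steps, Python scripts to look and compute and a shell command to move; the robot and the scene stay as the last step left them, time stands still between calls to the robot, and variables do not carry over. Pictures are saved under pics/ and viewed, at most 10 in all, crops included, and the job is handed in when it is done.

```bash
ls; mkdir -p pics; cat > h.py <<'E'
from cell import get_obs, optics, env, nets
import numpy as np, cv2
from scipy.spatial.transform import Rotation as Ro
def snap(cam,name):
    im,d=optics.read_camera(cam); cv2.imwrite('pics/'+name+'.png',im[:,:,::-1]); np.save('pics/'+name+'.npy',d); return im,d
def fk(cam):
    i=optics.camera_info(cam); return i,192/np.tan(np.radians(i['fovy'])/2)
def proj(p,cam):
    i,f=fk(cam); c=np.array(i['R'])@np.array(p)+np.array(i['t']); return [round(float(i['cx']+f*c[0]/c[2])),round(float(i['cy']+f*c[1]/c[2]))]
def cloud(d,cam):
    i,f=fk(cam); v,u=np.mgrid[0:384,0:512]; c=np.stack([(u-i['cx'])/f*d,(v-i['cy'])/f*d,d],-1)
    return (c-np.array(i['t']))@np.array(i['R'])
E
python3 - <<'E'
from h import *
for cam in('scene','top'):
    im,d=snap(cam,cam+'0')
    for q in('carrier','lid_end','bolt_tab','catch_pad','vial_a','carton'):
        for r in nets.place_of(q,cam): print(cam,q,np.round(r['point'],3),round(r['confidence'],2),proj(r['point'],cam))
a=cv2.imread('pics/scene0.png');b=cv2.imread('pics/top0.png')
cv2.imwrite('pics/both.png',cv2.resize(np.vstack([a,b]),None,fx=.78,fy=.78))
o=get_obs();print({k:np.round(v,3) for k,v in o.items()}, env.grip_depth)
E
```

```text
pics
scene carrier [ 0.292  0.24  -0.004] 0.75 [393, 248]
scene carrier [ 0.435 -0.237  0.003] 0.74 [192, 174]
scene lid_end [0.319 0.198 0.036] 0.79 [374, 238]
scene lid_end [ 0.457 -0.332  0.055] 0.76 [154, 147]
scene bolt_tab [ 0.406 -0.206  0.076] 0.62 [207, 156]
scene bolt_tab [0.266 0.261 0.059] 0.55 [415, 233]
scene catch_pad [ 0.404 -0.262  0.077] 0.71 [189, 142]
scene catch_pad [0.27  0.222 0.052] 0.68 [397, 226]
scene vial_a [ 0.448 -0.142 -0.   ] 0.66 [218, 200]
scene vial_a [ 0.495 -0.152 -0.006] 0.49 [202, 213]
scene carton [ 0.48 -0.07 -0.  ] 0.61 [232, 227]
top carrier [ 0.434 -0.234  0.003] 0.87 [337, 178]
top carrier [ 0.29   0.246 -0.001] 0.6 [152, 234]
top lid_end [0.322 0.195 0.037] 0.86 [168, 222]
top lid_end [ 0.459 -0.334  0.053] 0.56 [382, 166]
top lid_end [ 0.432 -0.233  0.005] 0.56 [336, 179]
top bolt_tab [ 0.404 -0.197  0.079] 0.73 [328, 187]
top bolt_tab [0.267 0.261 0.058] 0.68 [139, 244]
top catch_pad [ 0.398 -0.26   0.076] 0.84 [354, 190]
top catch_pad [ 0.46  -0.334  0.053] 0.62 [382, 165]
top catch_pad [0.271 0.222 0.056] 0.46 [155, 243]
top vial_a [ 0.493 -0.151 -0.   ] 0.62 [304, 156]
top vial_a [ 0.447 -0.144  0.001] 0.57 [301, 174]
top vial_a [ 0.405 -0.202  0.081] 0.39 [330, 187]
top carton [ 0.482 -0.072  0.001] 0.73 [274, 160]
{'time_s': np.float64(0.7), 'qpos': array([64.921, 18.39 , -4.015, 83.105,  1.295, 78.54 , -3.26 ]), 'joint_velocities': array([ 0.053,  0.058, -0.006,  0.001,  0.047, -0.   , -0.109]), 'effort': array([ 0.0000e+00, -4.9095e+01, -4.0300e-01, -3.1271e+01, -6.4000e-02,
        3.3000e-02,  0.0000e+00]), 'tool_pos': array([ 0.284, -0.585,  0.223]), 'tool_rot': array([1.79991e+02, 2.00000e-03, 2.58860e+01]), 'force': array([-0.582, -0.14 , -0.428]), 'wrist_torque': array([ 0.005, -0.02 , -0.015]), 'grasp_force': np.float64(0.0), 'grip_width': np.float64(0.087)} 0.0187
```

View pics/both.png

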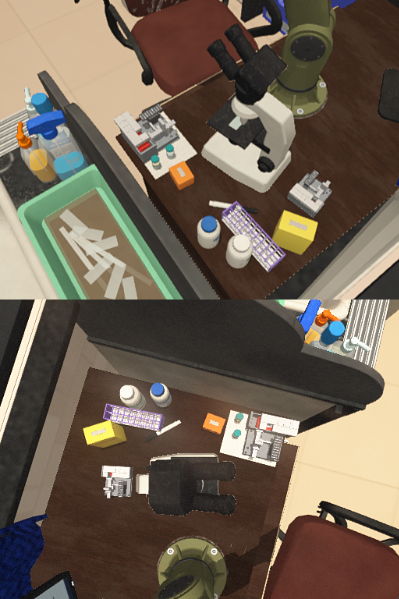

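The top view (lower half) shows two cases. The larger one is at full-frame top pixel (337,178), beside the vials and orange carton. The smaller look-alike is at (152,234), beyond the microscope. I choose the larger one and check it in a close crop, with a fit of its yaw from the depth.

```bash
python3 - <<'E'
from h import *
a=cv2.imread('pics/top0.png')[130:230,270:410];b=cv2.imread('pics/scene0.png')[110:250,130:270]
a=cv2.resize(a,(784,560),interpolation=cv2.INTER_CUBIC)
cv2.imwrite('pics/crop1.png',np.hstack([cv2.resize(a,(480,343)),cv2.resize(b,(320,343))]))
for cam in('top','scene'):
    d=np.load(f'pics/{cam}0.npy');P=cloud(d,cam).reshape(-1,3);P=P[d.ravel()>0]
    near=np.hypot(P[:,0]-.435,P[:,1]+.235)<.14
    for lo,hi,n in((.056,.064,'lid/stop'),(.070,.078,'catch'),(.088,.098,'tab'),(.018,.026,'deck')):
        Q=P[near&(P[:,2]>lo)&(P[:,2]<hi)][:,:2].astype(np.float32)
        if len(Q)>5:
            r=cv2.minAreaRect(Q*1000);print(cam,n,len(Q),np.round(r[0]),np.round(r[1]),round(r[2],1))
E
```

```text
top lid/stop 1031 [ 464. -234.] [132. 198.] 26.8
top catch 306 [ 406. -231.] [83. 71.] 76.6
top tab 45 [ 411. -203.] [25. 10.] 77.5
top deck 885 [ 440. -212.] [165. 132.] 77.7
scene lid/stop 848 [ 443. -247.] [156. 117.] 78.7
scene catch 245 [ 407. -227.] [83. 72.] 77.1
scene tab 38 [ 412. -198.] [25. 10.] 73.3
scene deck 745 [ 443. -209.] [167. 135.] 77.2
```

View pics/crop1.png

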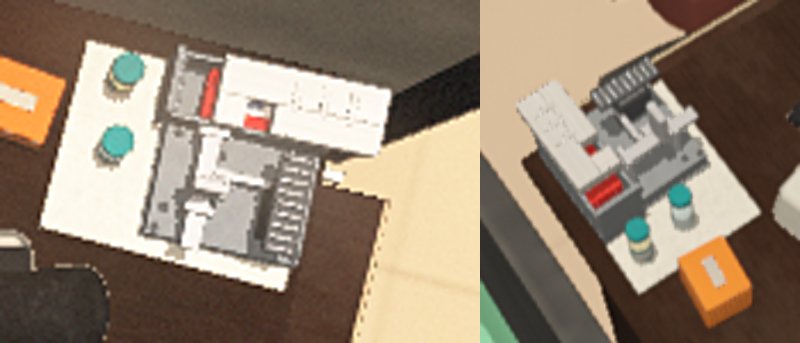

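The crop confirms the choice: bolt tab at about (197,205), ribbed catch at (292,205), lid part open to the right with its end at (385,125), and vials and carton to the left. The case yaw is about -13°. Next I refine the pose and check what tall things stand nearby.

```bash
python3 - <<'E'
from h import *
from scipy.optimize import minimize
T=[];S=[]
for cam in('top','scene'):
    d=np.load(f'pics/{cam}0.npy');P=cloud(d,cam).reshape(-1,3);T.append(P[d.ravel()>0])
yaw=-13
c,s=np.cos(np.radians(yaw)),np.sin(np.radians(yaw));R=np.array([[c,-s],[s,c]])
O=np.array([.434,-.235])
for cam,P in zip(('top','scene'),T):
    q=(P[:,:2]-O)@R*1000; z=P[:,2]*1000
    def ext(n,m,):
        Q=q[m]; print(cam,n,m.sum(),'x',np.round(np.percentile(Q[:,0],[1,50,99]),1),'y',np.round(np.percentile(Q[:,1],[1,50,99]),1),'z',np.round(np.median(z[m]),1))
    ext('tab',(z>86)&(z<100)&(abs(q[:,0]+30)<25)&(abs(q[:,1]-28)<25))
    cm=(z>68)&(z<80)&(abs(q[:,0]+30)<55)&(abs(q[:,1]+30)<17);ext('catch',cm)
    r=cv2.minAreaRect(q[cm].astype(np.float32));print(r)
    ext('lid',(z>56)&(z<66)&(abs(q[:,0]-45)<32)&(q[:,1]>-140)&(q[:,1]<50))
    ext('stop',(z>56)&(z<66)&(abs(q[:,0]-45)<32)&(q[:,1]>52)&(q[:,1]<75))
# tall things, case frame grid
P=np.vstack(T);q=(P[:,:2]-O)@R*1000;z=P[:,2]*1000
print('maxz grid rows x -200..160 step 40; cols y -360..320 step 40')
for x in range(-200,240,40):
    print(x,[int(z[m].max()) if (m:=(q[:,0]>=x)&(q[:,0]<x+40)&(q[:,1]>=y)&(q[:,1]<y+40)&(z<700)).any() else -1 for y in range(-360,320,40)])
m=(z>110)&(z<400)&(q[:,0]>60)&(q[:,0]<200)&(abs(q[:,1])<150);print('wall x min',np.percentile(q[m,0],[0,1,5]))
E
```

```text
top tab 48 x [-34.3 -29.9 -24.3] y [14.6 26.6 38.6] z 91.2
top catch 307 x [-63.4 -28.4   6.6] y [-43.2 -31.1 -19.6] z 73.1
((-28.10791015625, -31.497289657592773), (71.2881851196289, 24.245424270629883), 0.37865883111953735)
top lid 928 x [16.9 45.9 69.3] y [-88.4 -32.9  29.6] z 59.2
top stop 52 x [20.1 44.5 68.4] y [58.6 61.6 64.5] z 58.9
scene tab 46 x [-34.3 -29.1 -24.6] y [18.6 31.1 42.5] z 90.3
scene catch 278 x [-63.7 -28.4   6.6] y [-40.4 -26.9 -15.2] z 71.6
((-28.49749755859375, -28.202938079833984), (71.78633880615234, 27.416105270385742), 2.068828582763672)
scene lid 757 x [17.5 46.4 69.1] y [-83.5 -25.1  33.7] z 58.2
scene stop 48 x [19.8 43.8 67.5] y [62.  65.8 69.2] z 57.7
maxz grid rows x -200..160 step 40; cols y -360..320 step 40
-200 [-45, -56, -95, -1, -1, -81, -79, 2, 3, 3, 3, 416, 414, 410, 414, 401, 278]
-160 [-730, -71, -103, -1, -1, -80, -81, 3, 4, 3, 4, 406, 417, 394, 412, 397, 106]
-120 [253, 250, -1, -1, -1, -82, -80, 3, 3, 3, 3, 396, 405, 157, 157, 48, 23]
-80 [-734, -1, -1, -1, -1, -80, -80, 75, 77, 61, 58, 4, 3, 3, 4, 4, 13]
-40 [-730, -734, -733, -733, -1, -81, -80, 76, 76, 93, 90, 56, 43, 43, 41, 3, 18]
0 [-731, -732, -734, -732, -734, -81, 62, 74, 76, 62, 61, 54, 45, 44, 43, 3, 3]
40 [-732, -1, -1, -1, -1, -1, 61, 64, 64, 63, 62, 55, 4, 3, 5, 4, 5]
80 [-734, -1, -1, -1, -1, -1, -1, 2, 2, 3, 2, 3, 3, 2, 4, 3, 3]
120 [-733, -733, 61, 62, 64, 61, 61, 61, 59, -1, -1, -1, -1, -1, -1, -1, -1]
160 [-728, -734, 200, 240, 263, 275, 281, 286, 290, 362, 398, 420, 437, 450, 461, 469, 475]
200 [-737, -1, -1, -1, 258, 264, 263, 327, 327, 338, 315, 125, 127, 448, 458, 468, 474]
wall x min [166.08103434 167.42945692 168.56762675]
```

```bash
python3 - <<'E'
from h import *
T=[]
for cam in('top','scene'):
    d=np.load(f'pics/{cam}0.npy');P=cloud(d,cam).reshape(-1,3);T.append(P[d.ravel()>0])
c,s=np.cos(np.radians(-13)),np.sin(np.radians(-13));R=np.array([[c,-s],[s,c]])
P=np.vstack(T);q=(P[:,:2]-[.434,-.235])@R*1000;z=P[:,2]*1000
for lo,hi in((110,200),(200,300),(300,380),(380,460)):
  m=(z>lo)&(z<hi)&(q[:,0]<-40)&(q[:,0]>-400)&(q[:,1]>20)&(q[:,1]<330)
  print(lo,hi,m.sum(),[(y,int(q[k,0].min()),int(q[k,0].max())) for y in range(20,240,20) if (k:=m&(q[:,1]>=y)&(q[:,1]<y+20)).any()])
# targets: world of case points, TCP delta
o=get_obs()
for n,p in(('lid start',(38,-130,150)),('press',(-48,-3,110))):
    w=np.append(R@np.array(p[:2])/1000+[.434,-.235],p[2]/1000)
    dl=Ro.from_euler('xyz',o['tool_rot'],degrees=True).inv().apply(w-o['tool_pos'])*1000
    print(n,np.round(w,3),'tool delta',np.round(dl),np.hypot(*w[:2]))
E
```

```text
110 200 3890 [(100, -398, -196), (120, -399, -106), (140, -206, -102), (160, -206, -106), (180, -185, -110), (200, -226, -114), (220, -224, -118)]
200 300 3713 [(100, -399, -390), (120, -399, -389), (140, -399, -394), (160, -200, -157), (180, -169, -147), (200, -174, -145), (220, -217, -149)]
300 380 3025 [(120, -221, -128), (140, -225, -125), (160, -231, -127), (180, -210, -131), (200, -244, -135), (220, -248, -137)]
380 460 8415 [(80, -212, -185), (100, -218, -118), (120, -218, -117), (140, -218, -120), (160, -232, -130), (180, -239, -139), (200, -242, -134), (220, -240, -135)]
lid start [ 0.442 -0.37   0.15 ] tool delta [ 236. -124.   73.] 0.5763955083392598
press [ 0.387 -0.227  0.11 ] tool delta [ 249. -277.  113.] 0.4483425465875686
```

```bash
cat > d.py <<'E'
import sys
from h import *
# usage: d.py x y z(case mm) yaw_rel roll(case x) pitch(case y)
c,s=np.cos(np.radians(-13)),np.sin(np.radians(-13));R=np.array([[c,-s],[s,c]]);O=np.array([.434,-.235])
o=get_obs();p=o['tool_pos'];Rt=Ro.from_euler('xyz',o['tool_rot'],degrees=True)
pc=(np.array(p[:2])-O)@R*1000
print('t',round(float(o['time_s']),2),'case TCP',np.round(pc,1),round(p[2]*1000,1),'rot',np.round(o['tool_rot'],1),'F',np.round(o['force'],1),'w',round(float(o['grip_width'])*1000,1),'q',np.round(o['qpos']))
a=list(map(float,sys.argv[1:]))
if a:
    a+= [0]*(6-len(a))
    w=np.append(R@np.array(a[:2])/1000+O,a[2]/1000)
    Rd=Ro.from_euler('z',-13+a[3],degrees=True)*Ro.from_euler('xy',a[4:6],degrees=True)*Ro.from_euler('x',180,degrees=True)
    print('t',np.round(Rt.inv().apply(w-p)*1000,1),'w',np.round((Rt.inv()*Rd).as_rotvec(degrees=True),1))
E
python3 -m creep '[{"tx":35,"ty":-19,"tz":5,"wz":7,"gripper":-1},{"tx":70,"ty":-38,"tz":10,"wz":14,"gripper":-1},{"tx":105,"ty":-57,"tz":20,"wz":21,"gripper":-1},{"tx":140,"ty":-75,"tz":30,"wz":28,"gripper":-1},{"tx":175,"ty":-92,"tz":40,"wz":35,"gripper":-1}]' 20; python3 d.py 38 -115 53
```

```text
t 0.7 case TCP [ -67.7 -374.7] 222.6 rot [180.    0.   25.9] F [-0.6 -0.1 -0.4] w 87.2 q [65. 18. -4. 83.  1. 79. -3.]
t [ 245.3 -135.8  169.6] w [ 0.  -0.  38.9]validation failed for argument at $[0]...
```

```bash
python3 -m creep '[{"wx":0,"wy":0,"wz":7,"tx":35,"ty":-19,"tz":5,"gripper":-1},{"wx":0,"wy":0,"wz":14,"tx":70,"ty":-38,"tz":10,"gripper":-1},{"wx":0,"wy":0,"wz":21,"tx":105,"ty":-57,"tz":20,"gripper":-1},{"wx":0,"wy":0,"wz":28,"tx":140,"ty":-75,"tz":30,"gripper":-1},{"wx":0,"wy":0,"wz":35,"tx":175,"ty":-92,"tz":40,"gripper":-1}]' 20; python3 d.py 38 -115 53
```

```text
time_s: 1.12
tool_pos: [0.4005, -0.4259, 0.1832]
tool_rot: [180.0, -0.0, -8.9]
force: [0.3, 0.4, 1.0]
grip_width: 0.0616
grasp_force: 0.0
t 1.12 case TCP [  10.3 -193.6] 183.2 rot [180.   -0.   -8.9] F [0.3 0.4 1. ] w 61.6 q [ 50.  12.  -7.  96.   1.  72. -56.]
t [ 33.1 -76.5 130.2] w [ 0.  -0.   4.1]
```

```bash
python3 -m creep '[{"wx":0,"wy":0,"wz":2,"tx":16,"ty":-35,"tz":20,"gripper":-1},{"wx":0,"wy":0,"wz":4,"tx":33,"ty":-69,"tz":50,"gripper":-1},{"wx":0,"wy":0,"wz":4,"tx":33,"ty":-69,"tz":70,"gripper":-1},{"wx":0,"wy":0,"wz":4,"tx":33,"ty":-69,"tz":70,"gripper":-1},{"wx":0,"wy":0,"wz":4,"tx":33,"ty":-69,"tz":70,"gripper":-1}]'; python3 -m creep '[{"wx":0,"wy":0,"wz":0,"tx":0,"ty":0,"tz":0,"gripper":-1},{"wx":0,"wy":0,"wz":0,"tx":0,"ty":0,"tz":0,"gripper":-1},{"wx":0,"wy":0,"wz":0,"tx":0,"ty":0,"tz":0,"gripper":-1},{"wx":0,"wy":0,"wz":0,"tx":0,"ty":0,"tz":20,"gripper":-1},{"wx":0,"wy":0,"wz":0,"tx":0,"ty":0,"tz":40,"gripper":-1}]'; python3 d.py 38 -90 53
python3 - <<'E'
from h import *
snap('top','top1');snap('scene','scene1')
a=cv2.imread('pics/scene1.png')[60:300,80:400];b=cv2.imread('pics/top1.png')[110:290,230:470]
cv2.imwrite('pics/v1.png',np.hstack([cv2.resize(a,(400,300)),cv2.resize(b,(400,300))]))
E
```

```text
time_s: 1.53
tool_pos: [0.4416, -0.3639, 0.1124]
tool_rot: [-180.0, 0.2, -12.5]
force: [-0.0, -0.9, 0.9]
grip_width: 0.0282
grasp_force: 0.0
time_s: 1.95
tool_pos: [0.4437, -0.3668, 0.0755]
tool_rot: [179.8, -0.3, -12.7]
force: [0.3, 0.3, -0.5]
grip_width: 0.0016
grasp_force: 0.0
t 1.95 case TCP [  39.1 -126.2] 75.5 rot [179.8  -0.3 -12.7] F [ 0.3  0.3 -0.5] w 1.6 q [ 45.  16.  -9. 104.   3.  60. -68.]
t [ -1.  -36.3  22.4] w [ 0.2 -0.3  0.3]
```

View pics/v1.png

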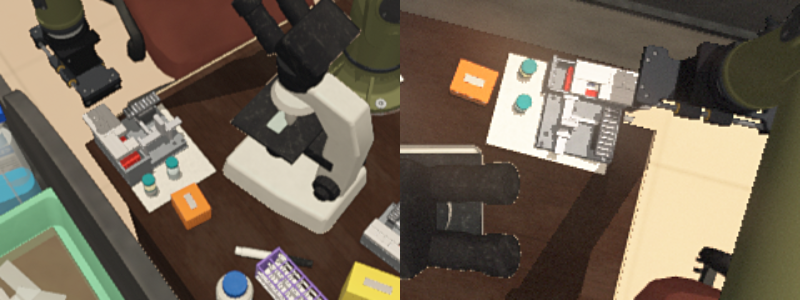

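The left half (scene) shows the gripper just right of the lid's end, at about (100,90), with the case untouched. In the top view (right half) the arm comes in from the right, clear of the microscope. Now I lower it and push the lid.

```bash
python3 -m creep '[{"wx":0,"wy":0,"wz":0,"tx":-1,"ty":0,"tz":12,"gripper":-1},{"wx":0,"wy":0,"wz":0,"tx":-1,"ty":0,"tz":23,"gripper":-1},{"wx":0,"wy":0,"wz":0,"tx":-1,"ty":-10,"tz":23,"gripper":-1},{"wx":0,"wy":0,"wz":0,"tx":-1,"ty":-18,"tz":23,"gripper":-1},{"wx":0,"wy":0,"wz":0,"tx":-1,"ty":-26,"tz":23,"gripper":-1}]'; python3 -m creep '[{"wx":0,"wy":0,"wz":0,"tx":0,"ty":-6,"tz":0,"gripper":-1},{"wx":0,"wy":0,"wz":0,"tx":0,"ty":-12,"tz":0,"gripper":-1},{"wx":0,"wy":0,"wz":0,"tx":0,"ty":-18,"tz":0,"gripper":-1},{"wx":0,"wy":0,"wz":0,"tx":0,"ty":-21,"tz":0,"gripper":-1},{"wx":0,"wy":0,"wz":0,"tx":0,"ty":-21,"tz":0,"gripper":-1}]'; python3 d.py 38 -75 53
```

```text
time_s: 2.47
tool_pos: [0.4478, -0.3378, 0.0506]
tool_rot: [180.0, -0.0, -12.6]
force: [-1.4, -1.7, -0.7]
grip_width: 0.0005
grasp_force: 1.0
time_s: 2.88
tool_pos: [0.4525, -0.3171, 0.0506]
tool_rot: [-180.0, -0.0, -12.5]
force: [-0.5, -0.3, -0.5]
grip_width: 0.0002
grasp_force: 0.0
t 2.88 case TCP [ 36.5 -75.8] 50.6 rot [-180.    -0.   -12.5] F [-0.5 -0.3 -0.5] w 0.2 q [ 42.  16. -10. 108.   3.  57. -73.]
t [ 1.5 -0.8 -2.4] w [-0.  -0.   0.5]
```

```bash
python3 -m creep '[{"wx":0,"wy":0,"wz":0,"tx":0,"ty":-2,"tz":0,"gripper":-1},{"wx":0,"wy":0,"wz":0,"tx":0,"ty":-3,"tz":0,"gripper":-1},{"wx":0,"wy":0,"wz":0,"tx":0,"ty":-4,"tz":0,"gripper":-1},{"wx":0,"wy":0,"wz":0,"tx":0,"ty":-4,"tz":0,"gripper":-1}]'; python3 d.py
python3 - <<'E'
from h import *
snap('top','top2');snap('scene','scene2')
a=cv2.imread('pics/scene2.png')[110:250,120:300];b=cv2.imread('pics/top2.png')[120:230,270:410]
cv2.imwrite('pics/v2.png',np.hstack([cv2.resize(a,(400,311)),cv2.resize(b,(400,311))]))
E
```

```text
time_s: 3.22
tool_pos: [0.4529, -0.3146, 0.0504]
tool_rot: [180.0, -0.0, -12.6]
force: [-0.0, -1.1, 1.0]
grip_width: 0.0006
grasp_force: 0.6
t 3.22 case TCP [ 36.3 -73.3] 50.4 rot [180.   -0.  -12.6] F [-0.  -1.1  1. ] w 0.6 q [ 41.  16. -11. 108.   3.  57. -73.]
```

View pics/v2.png

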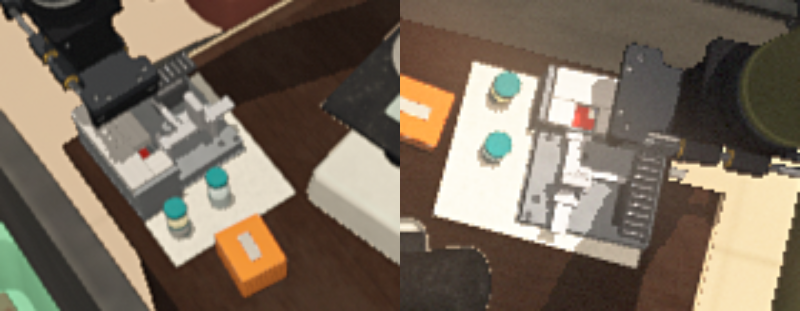

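Both views show the lid nearly at the end stop: its left edge is near (547,95) in the right half. The force is still low, so I push on to feel the stop.

```bash
python3 -m creep '[{"wx":0,"wy":0,"wz":0,"tx":0,"ty":-2,"tz":0,"gripper":-1},{"wx":0,"wy":0,"wz":0,"tx":0,"ty":-4,"tz":0,"gripper":-1},{"wx":0,"wy":0,"wz":0,"tx":0,"ty":-4,"tz":0,"gripper":-1},{"wx":0,"wy":0,"wz":0,"tx":0,"ty":-4,"tz":0,"gripper":-1}]'; python3 d.py
```

```text
time_s: 3.65
tool_pos: [0.4533, -0.3127, 0.0504]
tool_rot: [179.8, -0.1, -12.7]
force: [-1.1, -6.0, -0.3]
grip_width: 0.0004
grasp_force: 2.9
t 3.65 case TCP [ 36.3 -71.4] 50.4 rot [ 1.798e+02 -1.000e-01 -1.270e+01] F [-1.1 -6.  -0.3] w 0.4 q [ 41.  15. -11. 108.   4.  57. -74.]
```

```bash
python3 -m creep '[{"wx":0,"wy":0,"wz":0,"tx":0,"ty":-3,"tz":0,"gripper":-1},{"wx":0,"wy":0,"wz":0,"tx":0,"ty":-3,"tz":0,"gripper":-1},{"wx":0,"wy":0,"wz":0,"tx":0,"ty":-3,"tz":0,"gripper":-1},{"wx":0,"wy":0,"wz":0,"tx":0,"ty":-3,"tz":0,"gripper":-1}]'; python3 d.py
python3 -m creep '[{"wx":0,"wy":0,"wz":0,"tx":0,"ty":12,"tz":0,"gripper":-1},{"wx":0,"wy":0,"wz":0,"tx":0,"ty":24,"tz":-20,"gripper":-1},{"wx":0,"wy":0,"wz":0,"tx":0,"ty":24,"tz":-60,"gripper":-1},{"wx":0,"wy":0,"wz":0,"tx":0,"ty":24,"tz":-95,"gripper":0},{"wx":0,"wy":0,"wz":0,"tx":0,"ty":24,"tz":-95,"gripper":0}]'; python3 d.py -50 -3 120 0 8 0
```

```text
time_s: 3.98
tool_pos: [0.4533, -0.3126, 0.0504]
tool_rot: [179.6, -0.1, -12.8]
force: [-0.1, -11.6, -3.6]
grip_width: 0.0007
grasp_force: 5.5
t 3.98 case TCP [ 36.2 -71.3] 50.4 rot [ 1.796e+02 -1.000e-01 -1.280e+01] F [ -0.1 -11.6  -3.6] w 0.7 q [ 41.  15. -11. 108.   4.  57. -74.]
time_s: 4.4
tool_pos: [0.4528, -0.3328, 0.1524]
tool_rot: [179.8, -0.6, -12.6]
force: [1.3, -1.1, 0.1]
grip_width: 0.0072
grasp_force: 0.0
t 4.4 case TCP [ 40.3 -91.1] 152.4 rot [179.8  -0.6 -12.6] F [ 1.3 -1.1  0.1] w 7.2 q [ 43.  10. -10. 101.   2.  68. -71.]
t [-90.  -88.8  31.2] w [ 8.2 -0.6  0.4]
```

```bash
python3 -m creep '[{"wx":2,"wy":0,"wz":0,"tx":-25,"ty":-25,"tz":0,"gripper":0},{"wx":4,"wy":0,"wz":0,"tx":-50,"ty":-48,"tz":5,"gripper":0},{"wx":6,"wy":0,"wz":0,"tx":-70,"ty":-64,"tz":10,"gripper":0},{"wx":6,"wy":0,"wz":0,"tx":-82,"ty":-76,"tz":15,"gripper":0},{"wx":6,"wy":0,"wz":0,"tx":-92,"ty":-88,"tz":20,"gripper":0}]'; python3 d.py -52 -3 110 0 6 0
python3 - <<'E'
from h import *
snap('top','top3');snap('scene','scene3')
a=cv2.imread('pics/scene3.png')[60:260,120:380];b=cv2.imread('pics/top3.png')[120:290,230:450]
cv2.imwrite('pics/v3.png',np.hstack([cv2.resize(a,(400,308)),cv2.resize(b,(400,308))]))
E
```

```text
time_s: 4.82
tool_pos: [0.377, -0.2237, 0.1244]
tool_rot: [-173.9, 0.1, -12.6]
force: [0.2, 0.7, 0.3]
grip_width: 0.0384
grasp_force: 0.0
t 4.82 case TCP [-58.1  -1.8] 124.4 rot [-1.739e+02  1.000e-01 -1.260e+01] F [0.2 0.7 0.3] w 38.4 q [ 44.  -1. -12. 117.  -6.  66. -68.]
t [ 6.1  2.8 14.2] w [-0.1  0.1  0.3]
```

View pics/v3.png

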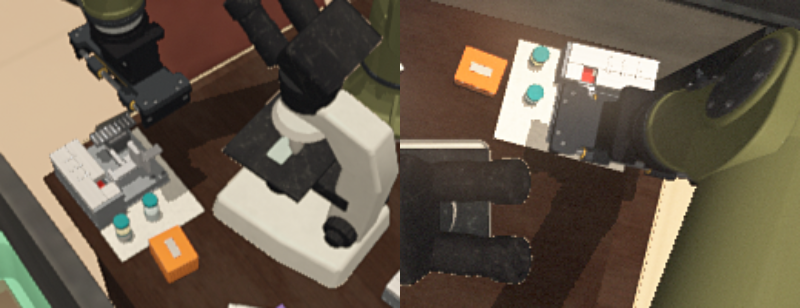

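Top view: the lid is shut and the gripper is over the deck at about (590,120), clear of the microscope at (510,180) and the vials. I align and descend on the catch.

```bash
python3 -m creep '[{"wx":0,"wy":0,"wz":0,"tx":6,"ty":2,"tz":15,"gripper":0},{"wx":0,"wy":0,"wz":0,"tx":6,"ty":2,"tz":30,"gripper":0},{"wx":0,"wy":0,"wz":0,"tx":6,"ty":2,"tz":40,"gripper":0},{"wx":0,"wy":0,"wz":0,"tx":6,"ty":2,"tz":40,"gripper":0},{"wx":0,"wy":0,"wz":0,"tx":6,"ty":2,"tz":40,"gripper":0}]'; python3 d.py -52 -3 70 0 6 0
```

```text
time_s: 5.33
tool_pos: [0.3846, -0.224, 0.0848]
tool_rot: [-174.0, 0.1, -12.6]
force: [0.9, -0.5, 0.9]
grip_width: 0.0435
grasp_force: 0.0
t 5.33 case TCP [-50.6  -0.4] 84.8 rot [-1.74e+02  1.00e-01 -1.26e+01] F [ 0.9 -0.5  0.9] w 43.5 q [ 43.   3. -12. 118.  -6.  61. -68.]
t [-1.4  4.2 14.4] w [-0.   0.1  0.4]
```

```bash
python3 -m creep '[{"wx":0,"wy":0,"wz":0,"tx":-1,"ty":2,"tz":4,"gripper":0},{"wx":0,"wy":0,"wz":0,"tx":-1,"ty":2,"tz":7,"gripper":0},{"wx":0,"wy":0,"wz":0,"tx":-1,"ty":2,"tz":10,"gripper":0},{"wx":0,"wy":0,"wz":0,"tx":-1,"ty":2,"tz":10,"gripper":0},{"wx":0,"wy":0,"wz":0,"tx":-1,"ty":2,"tz":10,"gripper":0}]'; python3 d.py; python3 -m creep '[{"wx":0,"wy":0,"wz":0,"tx":0,"ty":0,"tz":2,"gripper":0},{"wx":0,"wy":0,"wz":0,"tx":0,"ty":0,"tz":5,"gripper":0},{"wx":0,"wy":0,"wz":0,"tx":0,"ty":0,"tz":5,"gripper":0},{"wx":0,"wy":0,"wz":0,"tx":0,"ty":0,"tz":5,"gripper":0},{"wx":0,"wy":0,"wz":0,"tx":0,"ty":0,"tz":5,"gripper":0}]'; python3 d.py -30 -2 69 0 6 0
```

```text
time_s: 5.75
tool_pos: [0.3838, -0.2256, 0.0756]
tool_rot: [-174.1, -0.1, -12.6]
force: [-0.9, -1.6, 2.5]
grip_width: 0.0432
grasp_force: 1.3
t 5.75 case TCP [-51.   -2.1] 75.6 rot [-1.741e+02 -1.000e-01 -1.260e+01] F [-0.9 -1.6  2.5] w 43.2 q [ 43.   3. -12. 119.  -6.  60. -68.]
time_s: 6.17
tool_pos: [0.384, -0.225, 0.0704]
tool_rot: [-174.1, -0.1, -12.6]
force: [-1.3, -4.0, 4.0]
grip_width: 0.0434
grasp_force: 2.2
t 6.17 case TCP [-51.   -1.5] 70.4 rot [-1.741e+02 -1.000e-01 -1.260e+01] F [-1.3 -4.   4. ] w 43.4 q [ 43.   4. -12. 119.  -6.  59. -68.]
t [21.   0.8  1.4] w [ 0.1 -0.   0.4]
```

```bash
python3 -m creep '[{"wx":0,"wy":0,"wz":0,"tx":0,"ty":0.5,"tz":1.5,"gripper":0},{"wx":0,"wy":0,"wz":0,"tx":0,"ty":0.5,"tz":1.5,"gripper":0},{"wx":0,"wy":0,"wz":0,"tx":0,"ty":0.5,"tz":1.5,"gripper":0}]'; python3 d.py
python3 - <<'E'
from h import *
F=[]
for i in range(6): im,d=optics.read_camera('scene'); F.append(get_obs()['force'])
print(np.round(np.mean(F,0),1))
P=cloud(d,'scene');c,s=np.cos(np.radians(-13)),np.sin(np.radians(-13));R=np.array([[c,-s],[s,c]])
q=(P[...,:2]-[.434,-.235])@R*1000;z=P[...,2]*1000
m=(d>0)&(q[...,0]>-30)&(q[...,0]<7)&(q[...,1]>-40)&(q[...,1]<-15)&(z>50)&(z<82);print(m.sum(),np.round(np.percentile(z[m],[10,30,50,70,90,98]),1))
m=(d>0)&(q[...,0]>20)&(q[...,0]<66)&(q[...,1]>-40)&(q[...,1]<55)&(z>50)&(z<82);print('lid',m.sum(),np.median(z[m]))
E
```

```text
time_s: 6.42
tool_pos: [0.3839, -0.225, 0.0687]
tool_rot: [-174.0, -0.1, -12.6]
force: [-0.2, -4.0, 5.0]
grip_width: 0.0437
grasp_force: 2.5
t 6.42 case TCP [-51.   -1.5] 68.7 rot [-1.74e+02 -1.00e-01 -1.26e+01] F [-0.2 -4.   5. ] w 43.7 q [ 43.   4. -12. 119.  -6.  59. -68.]
[-0.3 -4.4  5. ]
146 [60.5 62.1 63.4 64.5 65.6 67.4]
lid 660 57.94014063203856
```

```bash
python3 -m creep '[{"wx":0,"wy":0,"wz":0,"tx":0,"ty":0,"tz":1,"gripper":0},{"wx":0,"wy":0,"wz":0,"tx":2,"ty":0,"tz":1,"gripper":0},{"wx":0,"wy":0,"wz":0,"tx":5,"ty":0,"tz":1,"gripper":0},{"wx":0,"wy":0,"wz":0,"tx":8,"ty":0,"tz":1,"gripper":0},{"wx":0,"wy":0,"wz":0,"tx":11,"ty":0,"tz":1,"gripper":0}]'; python3 d.py -20 -2 68 0 6 0
```

```text
time_s: 7.13
tool_pos: [0.3878, -0.2251, 0.0669]
tool_rot: [-173.8, 0.9, -12.6]
force: [-17.7, 1.8, 21.9]
grip_width: 0.044
grasp_force: 11.0
t 7.13 case TCP [-47.2  -0.7] 66.9 rot [-173.8    0.9  -12.6] F [-17.7   1.8  21.9] w 44.0 q [ 43.   5. -12. 118.  -5.  60. -69.]
t [27.2  1.3 -1.6] w [-0.2  0.9  0.3]
```

```bash
python3 -m creep '[{"wx":0,"wy":0,"wz":0,"tx":-6,"ty":0,"tz":0,"gripper":0},{"wx":0,"wy":0,"wz":0,"tx":-10,"ty":0,"tz":0,"gripper":0},{"wx":0,"wy":0,"wz":0,"tx":-10,"ty":0,"tz":0,"gripper":0},{"wx":0,"wy":0,"wz":0,"tx":-10,"ty":0,"tz":0,"gripper":0}]'; python3 d.py
python3 - <<'E'
from h import *
snap('top','top4')
F=[]
for i in range(4): im,d=snap('scene','scene4'); F.append(get_obs()['force'])
print(np.round(np.mean(F,0),1),np.round(get_obs()['wrist_torque'],2))
a=cv2.imread('pics/scene4.png')[115:215,140:240];b=cv2.imread('pics/top4.png')[140:220,290:390]
cv2.imwrite('pics/v4.png',np.hstack([cv2.resize(a,(440,440),interpolation=2),cv2.resize(b,(360,440),interpolation=2)]))
c,s=np.cos(np.radians(-13)),np.sin(np.radians(-13));R=np.array([[c,-s],[s,c]])
for n in('scene0','scene2','scene4'):
    d=np.load(f'pics/{n}.npy');P=cloud(d,'scene')
    q=(P[...,:2]-[.434,-.235])@R*1000;z=P[...,2]*1000
    m=(d>0)&(q[...,0]>-25)&(q[...,0]<7)&(q[...,1]>-38)&(q[...,1]<-18)&(z>50)&(z<82);print(n,m.sum(),np.round(np.percentile(z[m],[10,30,50,70,90]),1))
    m=(d>0)&(abs(q[...,0]+30)<25)&(abs(q[...,1]-30)<14)&(z>84)&(z<100);print('tab',m.sum(),np.round(np.percentile(q[m][:,0],[2,50,98]),1) if m.any() else '')
E
```

```text
time_s: 7.47
tool_pos: [0.3856, -0.2239, 0.0679]
tool_rot: [-173.9, -0.1, -12.6]
force: [1.7, -1.5, 5.2]
grip_width: 0.0437
grasp_force: 2.6
t 7.47 case TCP [-49.7  -0.1] 67.9 rot [-1.739e+02 -1.000e-01 -1.260e+01] F [ 1.7 -1.5  5.2] w 43.7 q [ 43.   4. -12. 119.  -6.  59. -68.]
[ 1.5 -1.7  5.3] [-0.53 -0.23  0.06]
scene0 108 [68.1 70.3 71.7 72.3 73.7]
tab 49 [-34.2 -29.  -24.8]
scene2 14 [50.7 52.5 57.5 72.5 73.4]
tab 51 [-34.3 -28.9 -24.7]
scene4 111 [59.7 61.3 62.5 63.4 64.9]
tab 44 [-34.2 -28.9 -24.1]
```

View pics/v4.png

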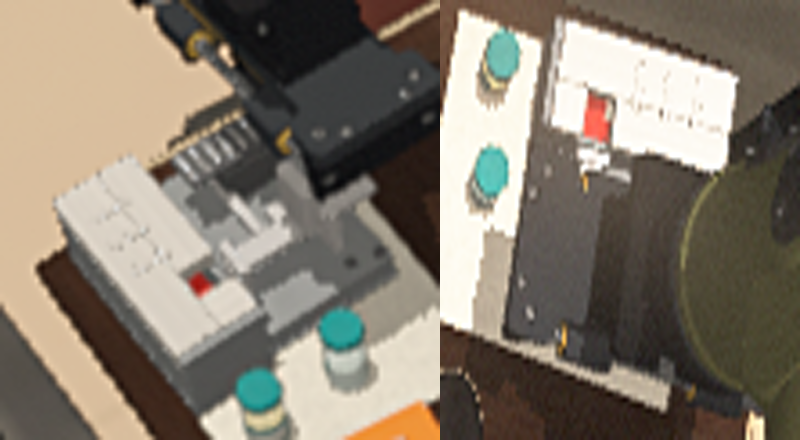

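The left half shows the catch bar pressed low, with its ribs at about (215,155). The tab, at about (295,180), has not moved. The depth images put the catch about 9 mm down, so it had nearly bottomed and friction jammed the slide (Fx/Fz ≈ 0.8). I raise the fingers about 1.5 mm and slide in small steps.

```bash
python3 -m creep '[{"wx":0,"wy":0,"wz":0,"tx":0,"ty":0,"tz":-1.5,"gripper":0},{"wx":0,"wy":0,"wz":0,"tx":0,"ty":0,"tz":-1.5,"gripper":0},{"wx":0,"wy":0,"wz":0,"tx":2,"ty":0,"tz":-1.5,"gripper":0},{"wx":0,"wy":0,"wz":0,"tx":4,"ty":0,"tz":-1.5,"gripper":0},{"wx":0,"wy":0,"wz":0,"tx":4,"ty":0,"tz":-1.5,"gripper":0}]'; python3 d.py
 python3 - <<'E'
from h import *
c,s=np.cos(np.radians(-13)),np.sin(np.radians(-13));R=np.array([[c,-s],[s,c]])
o=get_obs();f=o['force'];print('case F',np.round(f[:2]@R,1),np.round(f[2],1),'torque case',np.round(o['wrist_torque'][:2]@R,2))
E
```

```text
time_s: 8.13
tool_pos: [0.3867, -0.2242, 0.0681]
tool_rot: [-173.9, 0.3, -12.6]
force: [-3.5, 0.3, 5.7]
grip_width: 0.0436
grasp_force: 2.6
t 8.13 case TCP [-48.6  -0.1] 68.1 rot [-173.9    0.3  -12.6] F [-3.5  0.3  5.7] w 43.6 q [ 43.   4. -12. 119.  -6.  59. -69.]
case F [-3.5 -0.5] 5.7 torque case [-0.14  0.75]
```

```bash
python3 -m creep '[{"wx":0,"wy":0,"wz":0,"tx":2,"ty":0,"tz":-0.5,"gripper":0},{"wx":0,"wy":0,"wz":0,"tx":4,"ty":0,"tz":-0.5,"gripper":0},{"wx":0,"wy":0,"wz":0,"tx":6,"ty":0,"tz":-0.5,"gripper":0},{"wx":0,"wy":0,"wz":0,"tx":6,"ty":0,"tz":-0.5,"gripper":0}]'; python3 d.py
```

```text
time_s: 8.47
tool_pos: [0.3918, -0.2254, 0.0683]
tool_rot: [-173.9, 0.4, -12.6]
force: [-5.3, 1.0, 5.5]
grip_width: 0.0436
grasp_force: 3.0
t 8.47 case TCP [-43.3  -0.2] 68.3 rot [-173.9    0.4  -12.6] F [-5.3  1.   5.5] w 43.6 q [ 43.   5. -12. 118.  -5.  59. -69.]
```

```bash
python3 -m creep '[{"wx":0,"wy":0,"wz":0,"tx":2.5,"ty":0,"tz":0,"gripper":0},{"wx":0,"wy":0,"wz":0,"tx":5,"ty":0,"tz":0,"gripper":0},{"wx":0,"wy":0,"wz":0,"tx":7.5,"ty":0,"tz":0,"gripper":0},{"wx":0,"wy":0,"wz":0,"tx":10,"ty":0,"tz":0,"gripper":0}]'; python3 d.py
 python3 - <<'E'
from h import *
c,s=np.cos(np.radians(-13)),np.sin(np.radians(-13));R=np.array([[c,-s],[s,c]])
d=snap('scene','scene5')[1];P=cloud(d,'scene')
q=(P[...,:2]-[.434,-.235])@R*1000;z=P[...,2]*1000
m=(d>0)&(q[...,0]>-15)&(q[...,0]<7)&(q[...,1]>-38)&(q[...,1]<-18)&(z>50)&(z<82);print(m.sum(),np.round(np.percentile(z[m],[10,30,50,70,90]),1))
m=(d>0)&(abs(q[...,0]+20)<25)&(abs(q[...,1]-30)<14)&(z>84)&(z<96);print('tab',m.sum(),np.round(np.percentile(q[m][:,0],[2,50,98]),1))
E
```

```text
time_s: 8.8
tool_pos: [0.401, -0.2275, 0.0682]
tool_rot: [-173.9, 0.4, -12.6]
force: [-5.0, 0.6, 6.7]
grip_width: 0.0436
grasp_force: 3.4
t 8.8 case TCP [-33.8  -0.1] 68.2 rot [-173.9    0.4  -12.6] F [-5.   0.6  6.7] w 43.6 q [ 43.   6. -12. 117.  -5.  59. -70.]
72 [60.9 62.1 62.8 63.7 65.3]
tab 25 [-19.8 -15.  -12.3]
```

```bash
python3 -m creep '[{"wx":0,"wy":0,"wz":0,"tx":3,"ty":0,"tz":0,"gripper":0},{"wx":0,"wy":0,"wz":0,"tx":6,"ty":0,"tz":0,"gripper":0},{"wx":0,"wy":0,"wz":0,"tx":9,"ty":0,"tz":0,"gripper":0},{"wx":0,"wy":0,"wz":0,"tx":12,"ty":0,"tz":0,"gripper":0},{"wx":0,"wy":0,"wz":0,"tx":14,"ty":0,"tz":0,"gripper":0}]'; python3 d.py; python3 -m creep '[{"wx":0,"wy":0,"wz":0,"tx":2,"ty":0,"tz":0,"gripper":0},{"wx":0,"wy":0,"wz":0,"tx":3,"ty":0,"tz":-0.5,"gripper":0},{"wx":0,"wy":0,"wz":0,"tx":3,"ty":0,"tz":-0.5,"gripper":0}]'; python3 d.py
 python3 - <<'E'
from h import *
c,s=np.cos(np.radians(-13)),np.sin(np.radians(-13));R=np.array([[c,-s],[s,c]])
d=snap('scene','scene6')[1];P=cloud(d,'scene')
q=(P[...,:2]-[.434,-.235])@R*1000;z=P[...,2]*1000
m=(d>0)&(abs(q[...,0]+8)<25)&(abs(q[...,1]-30)<14)&(z>84)&(z<96);print('tab',m.sum(),np.round(np.percentile(q[m][:,0],[2,50,98]),1))
E
```

```text
time_s: 9.27
tool_pos: [0.4129, -0.2301, 0.068]
tool_rot: [-173.8, 0.7, -12.5]
force: [-13.5, 2.4, 13.6]
grip_width: 0.0434
grasp_force: 8.2
t 9.27 case TCP [-21.7  -0. ] 68.0 rot [-173.8    0.7  -12.5] F [-13.5   2.4  13.6] w 43.4 q [ 42.   8. -13. 115.  -5.  60. -70.]
time_s: 9.52
tool_pos: [0.4129, -0.2302, 0.068]
tool_rot: [-173.8, 1.0, -12.5]
force: [-17.9, 4.0, 14.8]
grip_width: 0.0437
grasp_force: 9.6
t 9.52 case TCP [-21.6  -0. ] 68.0 rot [-173.8    1.   -12.5] F [-17.9   4.   14.8] w 43.7 q [ 42.   8. -13. 115.  -5.  60. -71.]
tab 17 [-5.2 -2.2 -0.4]
```

The bolt has reached its hard stop, with the tab moved 24 mm. I back off and lift.

```bash
python3 -m creep '[{"wx":0,"wy":0,"wz":0,"tx":-8,"ty":0,"tz":0,"gripper":0},{"wx":0,"wy":0,"wz":0,"tx":-14,"ty":0,"tz":-3,"gripper":0},{"wx":0,"wy":0,"wz":0,"tx":-14,"ty":0,"tz":-20,"gripper":0},{"wx":0,"wy":0,"wz":0,"tx":-14,"ty":0,"tz":-50,"gripper":0},{"wx":0,"wy":0,"wz":0,"tx":-14,"ty":0,"tz":-80,"gripper":0}]'; python3 -m creep '[{"wx":0,"wy":0,"wz":0,"tx":0,"ty":30,"tz":-20,"gripper":0},{"wx":0,"wy":0,"wz":0,"tx":0,"ty":60,"tz":-20,"gripper":0},{"wx":0,"wy":0,"wz":0,"tx":0,"ty":90,"tz":-20,"gripper":0},{"wx":0,"wy":0,"wz":0,"tx":0,"ty":120,"tz":-20,"gripper":0},{"wx":0,"wy":0,"wz":0,"tx":0,"ty":120,"tz":-20,"gripper":0}]'; python3 d.py
python3 - <<'E'
from h import *
c,s=np.cos(np.radians(-13)),np.sin(np.radians(-13));R=np.array([[c,-s],[s,c]])
snap('top','top7')
d=snap('scene','scene7')[1];P=cloud(d,'scene')
q=(P[...,:2]-[.434,-.235])@R*1000;z=P[...,2]*1000
m=(d>0)&(abs(q[...,0]+8)<25)&(abs(q[...,1]-30)<14)&(z>84)&(z<96);print('tab',m.sum(),np.round(np.percentile(q[m][:,0],[2,50,98]),1))
m=(d>0)&(q[...,0]>-25)&(q[...,0]<7)&(q[...,1]>-38)&(q[...,1]<-18)&(z>50)&(z<82);print('catch',m.sum(),np.round(np.percentile(z[m],[10,30,50,70,90]),1))
a=cv2.imread('pics/scene7.png')[110:250,120:300];b=cv2.imread('pics/top7.png')[120:230,270:410]
cv2.imwrite('pics/v7.png',np.hstack([cv2.resize(a,(400,311)),cv2.resize(b,(400,311))]))
E
```

```text
time_s: 9.98
tool_pos: [0.4032, -0.2363, 0.1485]
tool_rot: [-173.8, 0.3, -12.6]
force: [0.1, -1.1, 0.7]
grip_width: 0.0436
grasp_force: 0.0
time_s: 10.4
tool_pos: [0.3747, -0.3616, 0.155]
tool_rot: [-174.1, 0.2, -13.0]
force: [-2.0, -0.9, 0.1]
grip_width: 0.0436
grasp_force: 0.0
t 10.4 case TCP [ -29.3 -136.7] 155.0 rot [-174.1    0.2  -13. ] F [-2.  -0.9  0.1] w 43.6 q [ 50.   8.  -6. 104.  -4.  71. -57.]
tab 52 [-11.   -4.8  -0.1]
catch 118 [68.2 70.5 71.6 72.7 74. ]
```

View pics/v7.png

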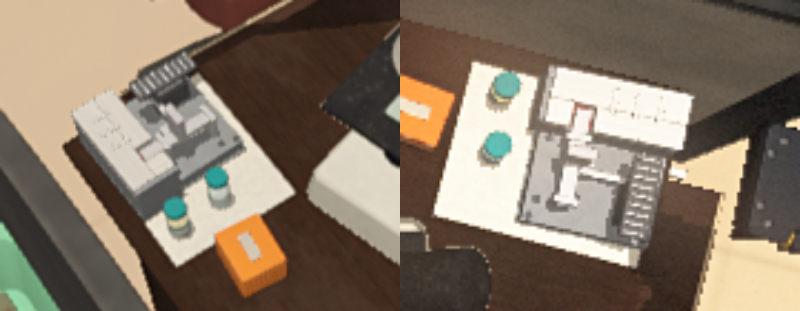

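The lid is home and the bolt sits in the slot (right half, about (583,115)). The catch is back up at its starting height (71.6 mm against 71.7 mm in the depth image). The vials and carton are where they were, and the gripper is clear. I hand in.

```bash
python3 -c "
from cell import env
print(env.sign_off())"
```

```text
the job is handed in; nothing more can be done
None
```

The job is handed in at about 10.5 s: the lid is home, the bolt is fully in its slot (24 mm of travel in the depth image), the catch has sprung back up, and the vials and carton stand where they were; the sign-off returned no verdict.

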